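Lock a label plate into a stock-bin front

ROBOT

A 6-joint arm with a two-finger parallel gripper is mounted at the origin on the work surface. World frame = base frame: x ahead of the robot, y to its left, z up, the work surface at z = 0. Lengths are in m, angles in degrees, forces in N, time in s.
With the tool pointing down it reaches from about 0.4 to 0.825 m from the base axis. Payload 7 kg.
Tool frame: the origin (TCP) lies on the centre line of the jaws, within the pads' length; the fingertips stand 19 mm ahead of it and the grasp point (between the pads) is the TCP (r.tips_ahead is the distance from the TCP to the fingertips, in m); z points along the fingers, y is the line along which they close (so a half turn about z gives the same grasp; the last joint's range is limited). The gripper opens to 88 mm and grips with 3 to 60 N. Pads are 19 mm wide; open, the fingers measure 130 mm over their backs; the gripper's body (78 mm by 193 mm) begins 47 mm behind the grasp point.
Start: joints at [84.231, 20.546, 0.682, 0, -70.136, -16.507], TCP at [0.256, 0.625, 0.246] pointing down, gripper open.
Joint ranges: [-176.03, 176.03], [-82.01, 121.73], [-58.28, 71.71], [-173.87, 95.51], [-174.79, -0.11], [-173.66, 173.66]. Speed limits (degrees/s): [136.94, 136.94, 172.46, 180, 180, 180].

INTERFACE

Orientations are given as [roll, pitch, yaw] about the fixed x, y, z axes, in that order (R = Rz(yaw) Ry(pitch) Rx(roll)).
In Python, from plant import r, viewer, close_job gives the robot as it stands. The module is installed in compiled form; this text tells all that it offers.
- The arm moves only by the tool arm_command, never from a script. Its arguments are lists of equal length, an entry for each row: "travel": the shift along the world's x, y, z scaled (see below), a list of three; "delta_rot": the turn, a rotation vector about the world's x, y, z scaled (see below), a list of three. In form: {"travel": [[dx, dy, dz], ...], "delta_rot": [[rx, ry, rz], ...]}. A call has 1 to 20 rows; each row is the pose to reach, as a shift and turn from the pose commanded when the call began; what a row does not reach only later rows make up. The controller multiplies each number of a shift by 0.5 m and each number of a turn by 90 degrees. A row lasts 1/8 s, in which the tool goes at most 62.5 mm and 10.7 degrees, less where a joint would pass 70% of its speed; a pose out of reach is approached as far as the arm can. A call with a number of a shift or a turn outside -1 to 1 is refused whole. A call with a gripper value outside its range is refused whole. "grip" is the opening, from 0 (shut) to 1 (fully open), set as the call begins (left out, the last holds). The fingers move at their own pace and stop on an object; "newtons" is the grip in N (left out, the last holds). Time passes only in rows, so rows that repeat a pose let the fingers close. It gives the time, the measured TCP pose, the force, the opening and the grip force at its end, in the units of the state.
- r.get_state(): the state, without advancing time (a new reading comes with each control period).
- viewer.capture(name): name is "scene" or "top"; returns a dict with "img" (480x640x3 uint8, red, green, blue), "camera_matrix" (3x3 intrinsics, pixels), "R" (3x3) and "t" (3): a world point X has camera coordinates R X + t. Camera axes: x right, y down, z forward; pixel columns grow to the right and rows downward; lengths in m; the calibration is good to about 2 mm. A picture is of the moment at which its call begins. There is no depth.
- close_job(): hands the job in; it is judged then, once.
The state is a dict: "time_s": time; "joints": joint angles; "qd": joint speeds; "joint_torque": joint torques, N m; "tcp_pos": TCP position; "eef_rot": TCP orientation; "contact_force": force on the tool from outside, world axes, zero at the start; "moment": the same for the moment, N m; "gripper_width": finger opening in m; "gripper_force": force on a finger pad.
Only numpy, scipy, OpenCV 4.12 (cv2) and the standard library are available. Lean on these libraries where they do the work, as an engineer would, in place of code of your own. Each camera call takes 0.05 s, during which the arm holds its last target. There are 200 camera calls.

TASK

Push the white label plate all the way into its slot in the yellow bin front. Then take the red-handled seam tool from its stand and, with its ball tip, slowly (no faster than about 5 cm/s) follow the locking strip from the blue stud along the long side and round the corner to the other end, pressing every stud well down in turn. Press the studs with the tool only, keep the tool off the plate, leave the other things alone, and finally put the tool back upright in its stand.

Things in the scene. Friction and masses are not known exactly. Their poses are not given: they have to be found in the camera images.
- bin_front: Yellow board fixed to the table, 120 (x) x 200 (y) x 34 mm high, y -115 to +85 mm. Origin on the table below the slot's middle; z up. The slot runs along y: floor 20 mm above the table, 63 mm wide, 7.5 mm high, mouth at y = +85, closed end at y = -85; lips overhang its long edges by 8 mm, else open on top. Place and yaw vary.
- label_plate: White flat plate with a red outer end, 60 x 182 x 6 mm, loose, starting 25 to 65 mm short of home in the slot. Origin: centre of its underside; long axis y, red end at +y. When home its inner end meets the slot's closed end and the red end still stands 12 mm out of the mouth.
- plate_end (a point): Middle of the red outer end face of the label plate, at half its thickness (z = 23 mm above the table); push here towards -y of the bin front. It is at y = +97 mm in the bin front's frame when home.
- lock_strip: Black L-shaped strip on top of the bin front, with 11 snap studs. Origin 34 mm above the bin front's, same axes. Studs are half-round, radius 13 mm, 14 mm wide across the strip, 22 mm apart; tops 7 mm above the board's top face when up, 1 mm fully down (6 mm travel, 1 to 2 N; they stay where pushed and lock from 3.5 mm). 8 along the long side (x = 45 mm, y 54 to -100), then 3 along y = -100 mm.
- strip_start (a point): Top of the blue stud1 when it stands up (41 mm above the table).
- strip_end (a point): Top of the last stud, stud11, when it stands up.
- seam_tool: Loose upright hand tool, 121 mm long, 0.12 kg. Origin: bottom of its ball tip; z along the tool towards the handle. White ball tip 24 mm across, steel shank 12 mm across, steel collar 46 mm across from 50 to 58 mm above the tip, round red handle 26 mm across from 58 to 118 mm above the tip (hold it there).
- tool_stand: Dark steel block fixed to the table, 64 x 64 x 55 mm high, with a 32 mm upright through hole in the middle. Origin: centre of its underside. The tool hangs in the hole with its collar resting on the block's top, its tip 5 mm above the table. It may be to the left or to the right of the bin front.
- stud1 (a joint): Blue first stud, number 1 along the strip, at x 45, y 54 mm in the strip's frame; value: how far it is pressed down, m: 0 up, 0.006 fully down.
- stud2 (a joint): Orange stud, number 2 along the strip, at x 45, y 32 mm in the strip's frame; value: how far it is pressed down, m: 0 up, 0.006 fully down.
- stud3 (a joint): Orange stud, number 3 along the strip, at x 45, y 10 mm in the strip's frame; value: how far it is pressed down, m: 0 up, 0.006 fully down.
- stud4 (a joint): Orange stud, number 4 along the strip, at x 45, y -12 mm in the strip's frame; value: how far it is pressed down, m: 0 up, 0.006 fully down.
- stud5 (a joint): Orange stud, number 5 along the strip, at x 45, y -34 mm in the strip's frame; value: how far it is pressed down, m: 0 up, 0.006 fully down.
- stud6 (a joint): Orange stud, number 6 along the strip, at x 45, y -56 mm in the strip's frame; value: how far it is pressed down, m: 0 up, 0.006 fully down.
- stud7 (a joint): Orange stud, number 7 along the strip, at x 45, y -78 mm in the strip's frame; value: how far it is pressed down, m: 0 up, 0.006 fully down.
- stud8 (a joint): Orange corner stud (a dome), number 8 along the strip, at x 45, y -100 mm in the strip's frame; value: how far it is pressed down, m: 0 up, 0.006 fully down.
- stud9 (a joint): Orange stud, number 9 along the strip, at x 23, y -100 mm in the strip's frame; value: how far it is pressed down, m: 0 up, 0.006 fully down.
- stud10 (a joint): Orange stud, number 10 along the strip, at x 1, y -100 mm in the strip's frame; value: how far it is pressed down, m: 0 up, 0.006 fully down.
- stud11 (a joint): Orange stud, number 11 along the strip, at x -21, y -100 mm in the strip's frame; value: how far it is pressed down, m: 0 up, 0.006 fully down.
- socket_a: Tall chrome socket standing on the table, 30 mm across, 63 high; leave alone. Origin: on its underside.
- socket_b: Short chrome socket, 26 mm across, 38 high; leave alone. Origin: on its underside.
- wrench: Steel wrench lying flat; leave alone. Origin: on its underside.
- driver: Screwdriver lying flat; leave alone. Origin: on its underside.
- carton: Small cardboard box with a yellow band, 70 x 90 x 45 mm; leave alone. Origin: on its underside.
Things that resemble listed ones, but are neither listed nor needed, are in the scene too. What is shaped like the seam_tool but turquoise is not meant.

How it is judged:
By the outcome, as a careful person would: the job done as asked, in the order asked, and still so for the second after the job is handed in, with the robot touching nothing.
It also fails if it takes over 70 s, if anything falls off the work surface, if the arm or the gripper's body presses on something with over 40 N, if the wrist force passes 120 N, or if a joint passes its speed limit or range.

## Working session

There is one attempt and no reset: what is moved stays moved. The work goes in short steps, Python scripts to look and compute and a tool call to move; the robot and the scene stay as the last step left them, time stands still between calls to the robot, and variables do not carry over. Pictures are saved under pics/ and viewed, at most 10 in all, crops included, and the job is handed in when it is done.

Besides the shell and the picture viewer there is one more tool, called by a JSON object that holds its "fn" and its "kwargs", one argument or row to a line. arm_command: Moves the arm, as the interface text tells. Shifts and turns lie within -1 to 1; 1 stands for 0.5 m of shift or 90 degrees of turn. Its arguments: {"type":"object","properties":{"travel":{"type":"array"},"delta_rot":{"type":"array"},"grip":{"type":"number"},"newtons":{"type":"number"}},"required":["travel","delta_rot"]}

```bash
mkdir -p pics; python3 - <<'E'
from plant import r, viewer
import cv2,pickle
print(r.get_state(), r.tips_ahead)
d={}
for n in("scene","top"):
    c=viewer.capture(n); d[n]=c; cv2.imwrite(f"pics/{n}0.png",c["img"][:,:,::-1]); print(n,c["camera_matrix"],c["R"],c["t"])
pickle.dump(d,open("d0.pkl","wb"))
E
```

```text
{'time_s': 0.0, 'joints': array([ 8.42299815e+01,  2.05930394e+01,  6.32836525e-01, -2.00572511e-02,
       -7.01362460e+01, -1.65108706e+01]), 'qd': array([ 0.1189786 , -0.03447476,  0.00683031,  0.03017172, -0.027001  ,
        0.05461979]), 'joint_torque': array([-2.07930789e-03, -5.82718277e+01,  2.93066365e+01,  6.99753195e+00,
        7.07507323e-03, -1.52584389e-04]), 'tcp_pos': array([0.25572943, 0.62417623, 0.24459764]), 'eef_rot': array([ 1.79902169e+02, -9.33575383e-03, -2.22877122e+01]), 'contact_force': array([-0.54730167, -0.42031054,  0.62923111]), 'moment': array([-0.03564509,  0.04591634,  0.00423558]), 'gripper_force': 0.0, 'gripper_width': 0.08757755160228853} 0.019
scene [[560.74354035   0.         321.51136948]
 [  0.         560.74354035 235.9547387 ]
 [  0.           0.           1.        ]] [[ 0.3284605   0.94451156  0.00340694]
 [ 0.62225679 -0.2136777  -0.75308587]
 [-0.71057032  0.24947895 -0.65791342]] [-0.1920506  -0.29565898  1.36968875]
top [[543.38844797   0.         318.60830062]
 [  0.         543.38844797 240.29274803]
 [  0.           0.           1.        ]] [[ 1.39451912e-02 -9.99902316e-01 -9.43863924e-04]
 [-9.86009371e-01 -1.35946087e-02 -1.66134606e-01]
 [ 1.66105546e-01  3.24743753e-03 -9.86102632e-01]] [0.00593405 0.57215251 0.98062889]
```

View pics/top0.png

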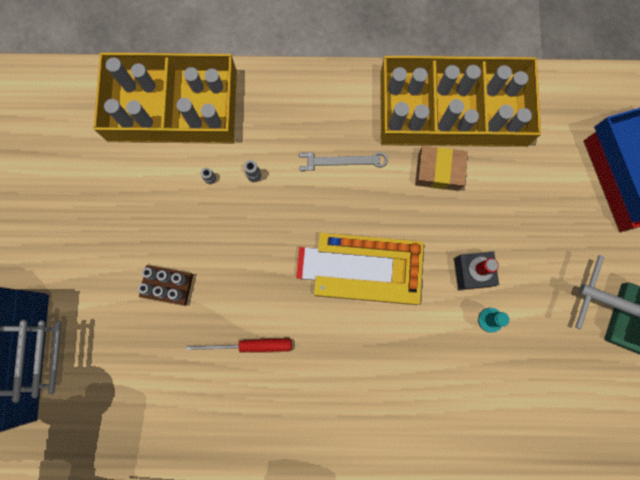

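View pics/scene0.png

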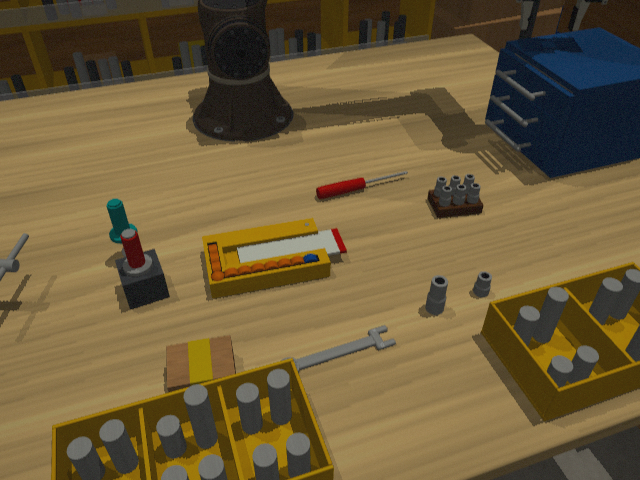

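The top view shows the bin front centred near px (370,265), with blue stud1 at (333,241), the corner stud at (416,247), stud11 at (413,287) and the plate's red end at (302,262). The red tool is in its stand at (480,270), with the turquoise look-alike at (493,320). The scene view agrees.

```bash
cat > h.py <<'E'
import numpy as np,cv2
def cast(c,uv,z):
    uv=np.atleast_2d(np.asarray(uv,float)); K,R,t=c["camera_matrix"],c["R"],c["t"]
    o=-R.T@t; d=np.c_[uv,np.ones(len(uv))]@np.linalg.inv(K).T@R
    return o+d*((z-o[2])/d[:,2])[:,None]
def proj(c,X):
    p=(np.atleast_2d(X)@c["R"].T+c["t"])@c["camera_matrix"].T; return p[:,:2]/p[:,2:]
def tri(ca,a,cb,b):
    A=[];y=[]
    for c,uv in((ca,a),(cb,b)):
        o=-c["R"].T@c["t"]; d=c["R"].T@np.linalg.inv(c["camera_matrix"])@np.r_[uv,1]; d/=np.linalg.norm(d)
        P=np.eye(3)-np.outer(d,d); A.append(P);y.append(P@o)
    return np.linalg.lstsq(np.vstack(A),np.hstack(y),rcond=None)[0]
def mask(c,hues,s=120,v=50,box=None):
    h=cv2.cvtColor(c["img"],cv2.COLOR_RGB2HSV); m=np.zeros(h.shape[:2],np.uint8)
    for lo,hi in hues: m|=cv2.inRange(h,(lo,s,v),(hi,255,255))
    if box: b=np.zeros_like(m); x0,x1,y0,y1=box; b[y0:y1,x0:x1]=255; m&=b
    return m
def pts(m): y,x=np.nonzero(m); return np.c_[x,y]
RED=[(0,5),(172,180)];BLUE=[(100,125)];OR=[(6,15)];YEL=[(20,32)]
E
python3 - <<'E'
from h import *
import pickle
d=pickle.load(open("d0.pkl","rb")); T,S=d["top"],d["scene"]
tb=(290,430,225,310); sb=(195,350,210,305)
bt=pts(mask(T,BLUE,box=tb));bs=pts(mask(S,BLUE,box=sb))
print("blue",len(bt),bt.mean(0),len(bs),bs.mean(0),tri(T,bt.mean(0),S,bs.mean(0)),cast(T,bt.mean(0),.038))
o=pts(mask(T,OR,s=150,box=tb)); print("or",len(o),o.min(0),o.max(0))
w=cast(T,o,.038)[:,:2]
# long row: pixels left of col 400
L=cast(T,np.vstack([o[o[:,0]<405],bt]),.038)[:,:2].astype(np.float32)
print("long",cv2.fitLine(L,cv2.DIST_HUBER,0,.001,.001).ravel(), 'n',len(L))
s=o[(o[:,1]>254)]; W=cast(T,s,.038)[:,:2].astype(np.float32)
print("short",cv2.fitLine(W,cv2.DIST_HUBER,0,.001,.001).ravel(),"ends px",s.min(0),s.max(0))
# yellow board
m=mask(T,YEL,s=140,v=60,box=tb)|mask(T,OR,s=150,box=tb); 
m=cv2.morphologyEx(m,cv2.MORPH_CLOSE,np.ones((3,3)))
c=max(cv2.findContours(m,0,1)[0],key=cv2.contourArea); h=cast(T,cv2.convexHull(c)[:,0],.034)[:,:2]
R=cv2.minAreaRect(h.astype(np.float32)); print("board",R,cv2.boxPoints(R))
q=pts(mask(T,RED,box=(290,312,240,285))); qs=pts(mask(S,RED,box=(325,350,225,260)))
print("red",len(q),q.min(0),q.max(0),tri(T,q.mean(0),S,qs.mean(0)))
E=cast(T,q,.026)[:,:2]; print(cv2.minAreaRect(E.astype(np.float32)),E.max(0),E.min(0))
print(cv2.boxPoints(cv2.minAreaRect(E.astype(np.float32))))
h=pts(mask(T,RED,box=(465,505,250,290)));hs=pts(mask(S,RED,box=(115,150,225,275)))
print("handle",h.min(0),h.max(0),h.mean(0),hs.min(0),hs.max(0),tri(T,h.mean(0),S,hs.mean(0)))
for n,c,b in(("t",T,(285,510,225,335)),("s",S,(90,360,190,310))):
    i=c["img"][b[2]:b[3],b[0]:b[1],::-1]; k=min(800/i.shape[1],600/i.shape[0]); cv2.imwrite(f"pics/c{n}.png",cv2.resize(i,None,fx=k,fy=k)); print(n,k)
E
```

```text
blue 70 [334.07142857 241.04285714] 81 [309.92592593 257.7037037 ] [ 0.57268885 -0.01602395  0.03704756] [[ 0.57263059 -0.01566247  0.038     ]]
or 838 [296 239] [419 289]
long [ 0.06436612  0.99792635  0.56713045 -0.08770385] n 525
short [ 0.992528   -0.12201702  0.5271781  -0.16742937] ends px [296 255] [418 289]
board ((0.5225450992584229, -0.08209966123104095), (0.2010461837053299, 0.12163200229406357), 85.70851135253906) [[ 0.4543774  -0.17779002]
 [ 0.57566833 -0.18689181]
 [ 0.5907128   0.01359069]
 [ 0.46942186  0.02269249]]
red 163 [297 247] [303 278] [0.53283609 0.04936029 0.02348417]
((0.5323504209518433, 0.04912073537707329), (0.010104733519256115, 0.06020396202802658), 86.01123046875) [0.5621594  0.05468943] [0.50213084 0.04346998]
[[0.50196993 0.04617453]
 [0.56202805 0.04198669]
 [0.5627309  0.05206694]
 [0.5026728  0.05625479]]
handle [476 258] [496 274] [483.2885906  267.94630872] [120 231] [144 267] [ 0.51888437 -0.28588885  0.08604541]
t 3.5555555555555554
s 2.962962962962963
```

View pics/ct.png

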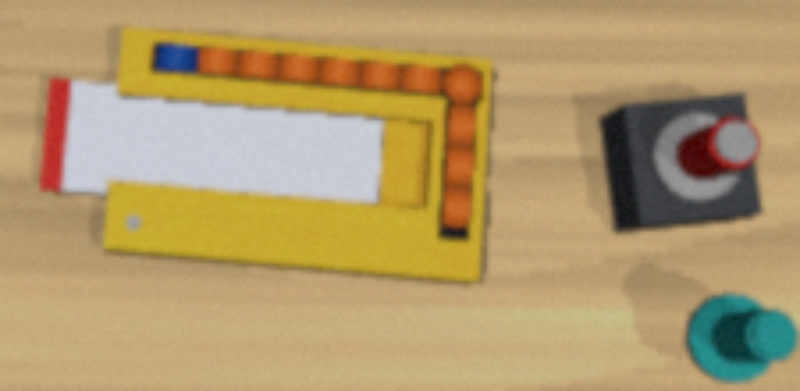

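The crop shows the plate straight in the slot, with about 13 px (24 mm) of yellow floor left at the closed end. The collar is at about px (482,269) and the handle's grey top at (492,265). The board measures 201 x 121.6 mm, and stud1 is predicted within 1 mm, so the frame fits. Next I refine the yaw and measure the tool.

```bash
python3 - <<'E'
from h import *
import pickle
np.set_printoptions(precision=4,suppress=True)
d=pickle.load(open("d0.pkl","rb")); T,S=d["top"],d["scene"]
m=mask(T,OR,s=150,box=(320,430,225,295))
o=pts(m); bt=pts(mask(T,BLUE,box=(320,345,230,250)))
o=o[o[:,0]>338]
a=np.vstack([o[(o[:,0]<405)&(o[:,1]<256)],bt]); f=cv2.fitLine(cast(T,a,.038)[:,:2].astype(np.float32),cv2.DIST_HUBER,0,.001,.001).ravel()
print("long",f,np.degrees(np.arctan2(f[0],f[1])))
b=o[(o[:,1]>258)]; f=cv2.fitLine(cast(T,b,.038)[:,:2].astype(np.float32),cv2.DIST_HUBER,0,.001,.001).ravel()
print("short",f,np.degrees(np.arctan2(-f[1],f[0])))
for yaw in(-4.2,):
    c,s=np.cos(np.radians(yaw)),np.sin(np.radians(yaw)); Rb=np.array([[c,-s],[s,c]]); O=np.array([.52255,-.0821])+.015*Rb[:,1]
    print("O",O); print("long in bin",(np.array([a.mean(0)])*0+ (cast(T,a,.038)[:,:2]-O)@Rb).mean(0),"short in bin",((cast(T,b,.038)[:,:2]-O)@Rb).mean(0))
# grey cap, handle top ring, collar
for n,uv,z in(("cap",(492.3,265.2),.126),("collar",(481.6,268.9),.063)): print(n,cast(T,uv,z))
h=pts(mask(T,RED,box=(465,505,250,290)))
g=cv2.cvtColor(T["img"],cv2.COLOR_RGB2HSV)
col=cv2.inRange(g,(0,0,130),(180,70,255)); 
n,l,st,ce=cv2.connectedComponentsWithStats(col)
for i in range(1,n):
    if 455<ce[i][0]<510 and 245<ce[i][1]<295 and st[i][4]>20: print(st[i],ce[i])
blk=cv2.inRange(g,(0,0,0),(180,110,110)); bb=np.zeros_like(blk);bb[245:295,450:505]=255; blk&=bb
c=max(cv2.findContours(cv2.morphologyEx(blk,cv2.MORPH_CLOSE,np.ones((9,9))),0,1)[0],key=cv2.contourArea)
q=cv2.approxPolyDP(c,3,True)[:,0]; print("blk",q.tolist()); print(cast(T,[(612/3.5556+285,113/3.5556+225),(743/3.5556+285,95/3.5556+225),(760/3.5556+285,212/3.5556+225),(628/3.5556+285,230/3.5556+225)],.055))
for n,uv,z in(("sockA",(252,165),.063),("sockB",(208,173),.038),("turqtop",(501,319),.1)): print(n,cast(T,uv,z))
# handle axis in scene
hs=pts(mask(S,RED,box=(115,150,225,275))); print(hs.mean(0), "scene proj of guess",proj(S,[[.523,-.285,.093]]))
E
```

```text
long [ 0.0746  0.9972  0.5679 -0.079 ] 4.280477
short [ 0.9965 -0.0837  0.5121 -0.1661] 4.7993865
O [ 0.5236 -0.0671]
long in bin [ 0.045  -0.0086] short in bin [-0.0043 -0.0996]
cap [[ 0.5192 -0.288   0.126 ]]
collar [[ 0.52  -0.288  0.063]]
[487 259  11  12 101] [491.9406 264.3762]
[470 268  21  13 108] [478.5648 275.5093]
blk [[493, 252], [460, 254], [454, 258], [458, 289], [498, 284], [496, 271], [477, 272], [477, 264], [494, 258]]
[[ 0.5431 -0.2455  0.055 ]
 [ 0.5536 -0.3147  0.055 ]
 [ 0.4921 -0.3211  0.055 ]
 [ 0.4818 -0.2521  0.055 ]]
sockA [[0.7135 0.143  0.063 ]]
sockB [[0.7039 0.2317 0.038 ]]
turqtop [[ 0.4278 -0.3078  0.1   ]]
[133.3218 250.9732] scene proj of guess [[134.2447 249.3245]]
```

View pics/cs.png

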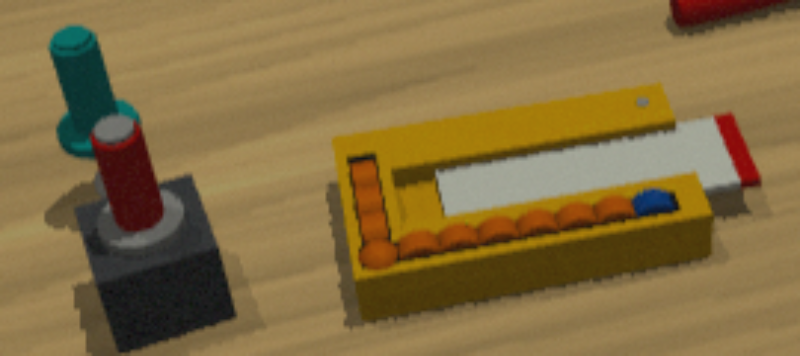

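The tool axis is at about (0.520,-0.287), the bin yaw is -4.3°, and the plate is about 25 mm short of home. I move above the plate's red end with the gripper shut and its closing axis along the bin's y.

{"fn": "arm_command", "kwargs": {
  "travel": [
    [0.56,-1,-0.2],
    [0.56,-1,-0.2],
    [0.56,-1,-0.2],
    [0.56,-1,-0.2],
    [0.56,-1,-0.2],
    [0.56,-1,-0.2],
    [0.56,-1,-0.2],
    [0.56,-1,-0.2],
    [0.56,-1,-0.2],
    [0.56,-1,-0.2],
    [0.56,-1,-0.2],
    [0.56,-1,-0.2],
    [0.56,-1,-0.2]
  ],
  "delta_rot": [
    [0,0,0.2],
    [0,0,0.2],
    [0,0,0.2],
    [0,0,0.2],
    [0,0,0.2],
    [0,0,0.2],
    [0,0,0.2],
    [0,0,0.2],
    [0,0,0.2],
    [0,0,0.2],
    [0,0,0.2],
    [0,0,0.2],
    [0,0,0.2]
  ],
  "grip": 0,
  "newtons": 40
}}

```text
time_s: 1.72
tcp_pos: [0.5356, 0.1258, 0.1459]
eef_rot: [-180.0, -0.0, -4.2]
contact_force: [-0.0, 0.5, 1.3]
gripper_width: 0.0007
gripper_force: 0.0
```

{"fn": "arm_command", "kwargs": {
  "travel": [
    [0,-0.04,-0.12],
    [0,-0.04,-0.22],
    [0,-0.04,-0.22],
    [0,-0.04,-0.22]
  ],
  "delta_rot": [
    [0,0,0],
    [0,0,0],
    [0,0,0],
    [0,0,0]
  ]
}}

```text
time_s: 2.22
tcp_pos: [0.5369, 0.1058, 0.0372]
eef_rot: [-180.0, -0.1, -4.2]
contact_force: [0.1, -0.3, 0.4]
gripper_width: -0.0
gripper_force: 0.0
```

```bash
cat > look.py <<'E'
from plant import r, viewer
from h import *
import sys,pickle
T=viewer.capture("top");S=viewer.capture("scene"); pickle.dump({"top":T,"scene":S},open("d.pkl","wb"))
b=[int(v) for v in sys.argv[3:7]]
i=(T if sys.argv[1]=="top" else S)["img"][b[2]:b[3],b[0]:b[1],::-1]; k=min(800/i.shape[1],600/i.shape[0])
cv2.imwrite(f"pics/{sys.argv[2]}.png",cv2.resize(i,None,fx=k,fy=k)); print(k)
s=r.get_state(); print(s["time_s"],s["tcp_pos"],s["contact_force"],s["gripper_width"])
E
python3 look.py scene push1 190 400 150 310
```

```text
3.75
2.325 [0.53739392 0.1058777  0.03792085] [ 0.41629886 -0.00942355  0.32375328] 0.0004570284153593354
```

View pics/push1.png

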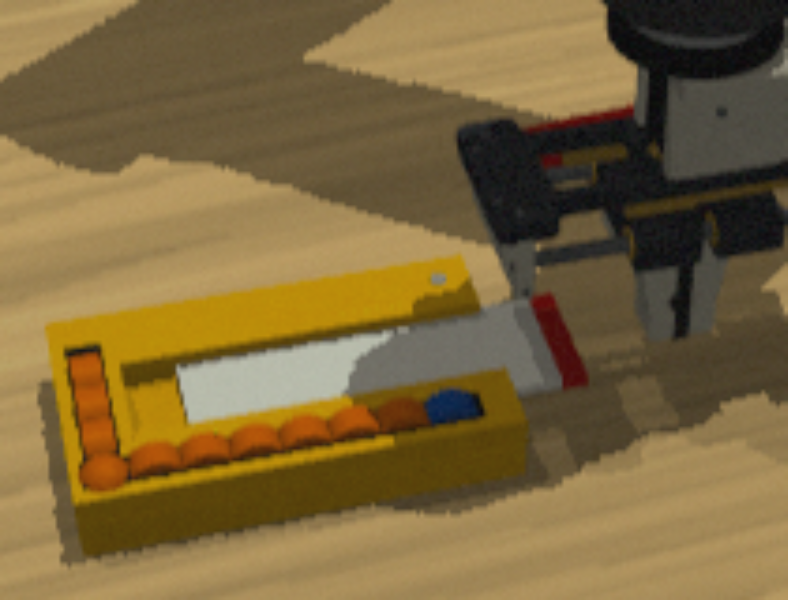

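The shut fingertips (crop px 685,330) stand clear of the red end (560,340), aligned with it. I go slightly lower and push.

{"fn": "arm_command", "kwargs": {
  "travel": [
    [-0.002,-0.02,-0.012],
    [-0.004,-0.04,-0.012],
    [-0.005,-0.046,-0.012],
    [-0.005,-0.052,-0.012],
    [-0.006,-0.058,-0.012],
    [-0.006,-0.064,-0.012],
    [-0.006,-0.07,-0.012],
    [-0.006,-0.076,-0.012],
    [-0.006,-0.076,-0.012]
  ],
  "delta_rot": [
    [0,0,0],
    [0,0,0],
    [0,0,0],
    [0,0,0],
    [0,0,0],
    [0,0,0],
    [0,0,0],
    [0,0,0],
    [0,0,0]
  ]
}}

```text
time_s: 3.45
tcp_pos: [0.5329, 0.0664, 0.0295]
eef_rot: [180.0, 0.0, -4.3]
contact_force: [0.2, 0.3, 0.8]
gripper_width: 0.0006
gripper_force: 0.0
```

{"fn": "arm_command", "kwargs": {
  "travel": [
    [0,-0.006,0],
    [-0.001,-0.012,0],
    [-0.001,-0.018,0],
    [-0.002,-0.024,0],
    [-0.002,-0.03,0],
    [-0.002,-0.03,0]
  ],
  "delta_rot": [
    [0,0,0],
    [0,0,0],
    [0,0,0],
    [0,0,0],
    [0,0,0],
    [0,0,0]
  ]
}}

```text
time_s: 4.2
tcp_pos: [0.5318, 0.0513, 0.0296]
eef_rot: [180.0, 0.0, -4.3]
contact_force: [0.1, 0.1, 0.1]
gripper_width: 0.0004
gripper_force: 0.0
```

```bash
python3 look.py scene push2 190 400 150 310; python3 - <<'E'
from h import *
import pickle
d=pickle.load(open("d.pkl","rb"));S=d["scene"];q=pts(mask(S,RED,s=120,v=40,box=(310,350,220,265)))
w=cast(S,q,.026); y=(w[:,:2]-[.5236,-.0671])@[.075,.9972]; print(len(q),y.min(),y.max(),np.percentile(y,[5,95]))
E
```

```text
3.75
4.3 [0.5318831  0.05148466 0.02956697] [-0.2613265  -0.14043199 -1.06912116] 0.0005212125224665343
164 0.09121132745457283 0.10316460394948918 [0.0918968  0.10227987]
```

View pics/push2.png

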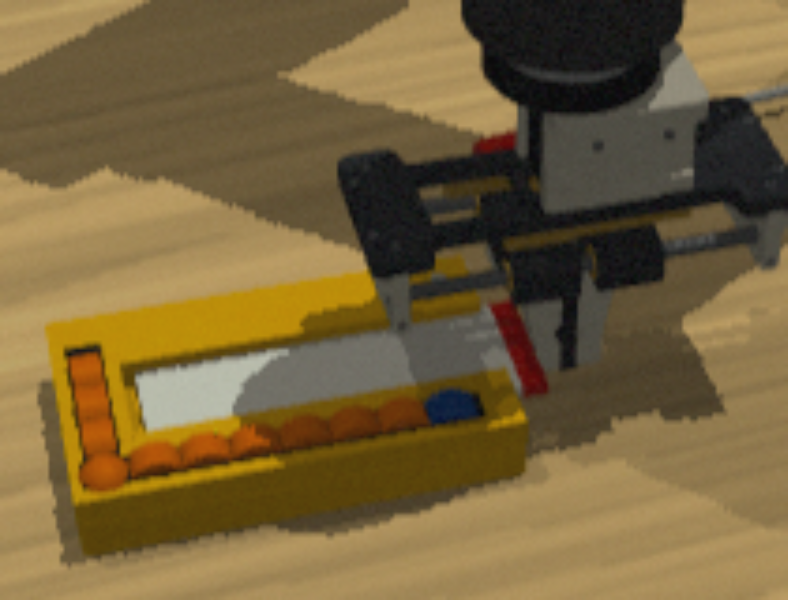

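The plate is following the fingers, and its red end is now at bin y of about 103 mm, so about 6 mm is left. I push on gently.

{"fn": "arm_command", "kwargs": {
  "travel": [
    [0,-0.003,0],
    [0,-0.006,0],
    [-0.001,-0.009,0],
    [-0.001,-0.011,0],
    [-0.001,-0.011,0]
  ],
  "delta_rot": [
    [0,0,0],
    [0,0,0],
    [0,0,0],
    [0,0,0],
    [0,0,0]
  ]
}}

```text
time_s: 4.92
tcp_pos: [0.5313, 0.046, 0.0296]
eef_rot: [180.0, 0.0, -4.3]
contact_force: [0.2, -0.4, 0.7]
gripper_width: 0.0006
gripper_force: 0.0
```

{"fn": "arm_command", "kwargs": {
  "travel": [
    [0,-0.002,0],
    [0,-0.003,0],
    [0,-0.003,0]
  ],
  "delta_rot": [
    [0,0,0],
    [0,0,0],
    [0,0,0]
  ]
}}

```text
time_s: 5.3
tcp_pos: [0.5317, 0.045, 0.0297]
eef_rot: [-180.0, -0.0, -4.3]
contact_force: [0.7, 2.9, -0.4]
gripper_width: 0.0007
gripper_force: 2.0
```

{"fn": "arm_command", "kwargs": {
  "travel": [
    [0,-0.002,0],
    [0,-0.004,0],
    [0,-0.004,0]
  ],
  "delta_rot": [
    [0,0,0],
    [0,0,0],
    [0,0,0]
  ]
}}

```text
time_s: 5.68
tcp_pos: [0.5328, 0.0448, 0.03]
eef_rot: [-179.8, -0.2, -4.3]
contact_force: [-1.6, 14.2, -0.6]
gripper_width: 0.0006
gripper_force: 6.9
```

The force rose to 14 N with no more motion, so the plate is home. I back off and lift.

{"fn": "arm_command", "kwargs": {
  "travel": [
    [0,0.03,0],
    [0,0.07,0],
    [0,0.07,0.12],
    [0,0.07,0.24],
    [0,0.0,0.34],
    [0,0.0,0.34],
    [0,-0.1,0.34],
    [0,-0.2,0.34],
    [0,-0.2,0.34]
  ],
  "delta_rot": [
    [0,0,0],
    [0,0,0],
    [0,0,0],
    [0,0,0],
    [0,0,0],
    [0,0,0],
    [0,0,0],
    [0,0,0],
    [0,0,0]
  ],
  "grip": 0
}}

```text
time_s: 6.8
tcp_pos: [0.5304, -0.0593, 0.1985]
eef_rot: [179.9, 0.1, -4.5]
contact_force: [-0.9, 0.9, -0.0]
gripper_width: 0.0004
gripper_force: 0.0
```

```bash
python3 - <<'E'
from plant import r, viewer
from h import *
S=viewer.capture("scene")
for e in [0]:
    q=pts(mask(S,RED,s=120,v=40,box=(310,350,220,265)))
    if len(q): w=cast(S,q,.026); y=(w[:,:2]-[.5236,-.0671])@[.075,.9972]; print(len(q),y.min(),y.max(),np.percentile(y,[5,95]))
s=r.get_state(); print(s["time_s"],s["tcp_pos"],s["eef_rot"],s["joints"])
E
```

```text
148 0.08570574883455861 0.09722325612402828 [0.08650968 0.09649742]
6.85 [ 0.53073797 -0.05810942  0.19862788] [ 1.79964258e+02  1.05884585e-01 -4.41126268e+00] [ 1.48042325e+01  9.47802773e+00 -2.09102707e+01 -1.27126994e-03
 -5.97234506e+01  7.07851799e+01]
```

The red end now reads bin y = 97.2 mm, which is home. I open and go over the tool.

{"fn": "arm_command", "kwargs": {
  "travel": [
    [-0.022,-0.458,0],
    [-0.022,-0.458,0],
    [-0.022,-0.458,0],
    [-0.022,-0.458,0],
    [-0.022,-0.458,0],
    [-0.022,-0.458,0],
    [-0.022,-0.458,0]
  ],
  "delta_rot": [
    [0,0,0],
    [0,0,0],
    [0,0,0],
    [0,0,0],
    [0,0,0],
    [0,0,0],
    [0,0,0]
  ],
  "grip": 1
}}

```text
time_s: 7.72
tcp_pos: [0.5208, -0.285, 0.1994]
eef_rot: [-180.0, 0.0, -4.2]
contact_force: [0.1, -0.3, 0.4]
gripper_width: 0.0648
gripper_force: 0.0
```

```bash
python3 look.py scene over 60 260 100 310
```

```text
2.857142857142857
7.825 [ 0.52074264 -0.2852022   0.19965826] [ 0.52383172 -0.7589724  -0.41915629] 0.07317777049127866
```

View pics/over.png

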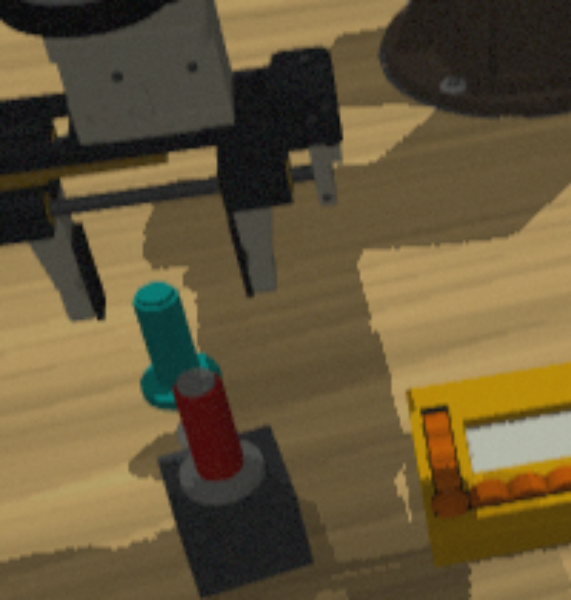

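The open jaws are above and the red handle stands upright, with its cap centre at crop px (202,382). I check that against the estimate from the top view.

```bash
python3 - <<'E'
from h import *
import pickle
d=pickle.load(open("d0.pkl","rb")); T,S=d["top"],d["scene"]
print(cast(S,(130.7,233.7),.126),tri(T,(491.9,264.4),S,(130.7,233.7)),cast(T,(491.9,264.4),.126))
print(cast(S,(60+222/2.857,100+468/2.857),.063))
E
```

```text
[[ 0.52486379 -0.28340584  0.126     ]] [ 0.52112429 -0.28575933  0.123889  ] [[ 0.52062147 -0.28734152  0.126     ]]
[[ 0.52377243 -0.2860723   0.063     ]]
```

{"fn": "arm_command", "kwargs": {
  "travel": [
    [0.002,-0.002,-0.1],
    [0.002,-0.002,-0.17],
    [0.002,-0.002,-0.206],
    [0.002,-0.002,-0.206],
    [0.002,-0.002,-0.206]
  ],
  "delta_rot": [
    [0,0,0],
    [0,0,0],
    [0,0,0],
    [0,0,0],
    [0,0,0]
  ]
}}

```text
time_s: 8.45
tcp_pos: [0.5222, -0.2872, 0.0976]
eef_rot: [180.0, -0.1, -4.2]
contact_force: [-0.1, -0.3, 0.2]
gripper_width: 0.0877
gripper_force: 0.0
```

{"fn": "arm_command", "kwargs": {
  "travel": [
    [0,0,0],
    [0,0,0],
    [0,0,0],
    [0,0,0],
    [0,0,0],
    [0,0,0],
    [0,0,0],
    [0,0,0]
  ],
  "delta_rot": [
    [0,0,0],
    [0,0,0],
    [0,0,0],
    [0,0,0],
    [0,0,0],
    [0,0,0],
    [0,0,0],
    [0,0,0]
  ],
  "grip": 0,
  "newtons": 50
}}

```text
time_s: 9.45
tcp_pos: [0.5214, -0.2874, 0.0965]
eef_rot: [180.0, 0.0, -4.3]
contact_force: [0.9, -0.6, 0.0]
gripper_width: 0.025
gripper_force: 50.0
```

{"fn": "arm_command", "kwargs": {
  "travel": [
    [0,0,0.05],
    [0,0,0.12],
    [0,0,0.2],
    [0,0,0.24],
    [0.1,0.2,0.24],
    [0.102,0.4,0.24],
    [0.102,0.541,0.24],
    [0.102,0.541,0.2],
    [0.102,0.541,0.14],
    [0.102,0.541,0.14],
    [0.102,0.541,0.14]
  ],
  "delta_rot": [
    [0,0,0],
    [0,0,0],
    [0,0,0],
    [0,0,0],
    [0,0,0],
    [0,0,0],
    [0,0,0],
    [0,0,0],
    [0,0,0],
    [0,0,0],
    [0,0,0]
  ]
}}

```text
time_s: 10.82
tcp_pos: [0.5725, -0.017, 0.1667]
eef_rot: [180.0, 0.0, -4.2]
contact_force: [-0.4, -1.0, -1.2]
gripper_width: 0.0251
gripper_force: 50.0
```

```bash
python3 look.py scene strip1 190 400 120 310
```

```text
3.1578947368421053
10.925 [ 0.57287688 -0.01758737  0.16743402] [-0.13618559  0.02945235 -0.58690924] 0.025170456227813297
```

View pics/strip1.png

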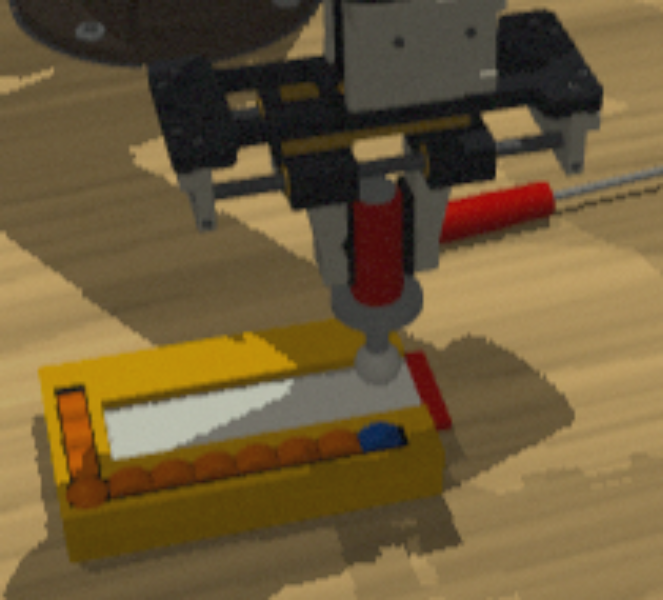

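The ball (crop px 380,365) hangs above stud1 (382,436), the tool is upright, and the plate fills the slot. I check the ball position against the prediction.

```bash
python3 - <<'E'
from h import *
import pickle
d=pickle.load(open("d.pkl","rb"));S=d["scene"]
print(proj(S,[[.5727,-.0174,.0875]]))
g=cv2.cvtColor(S["img"][220:255,290:330],cv2.COLOR_RGB2GRAY); 
b=(380/3.158+190,365/3.158+120); print(b,cast(S,b,.0875))
s=(382/3.158+190,436/3.158+120); print(s,proj(S,[[.5726,-.0167,.040]]))
E
```

```text
[[309.01362914 235.03999766]]
(310.3293223559215, 235.5794806839772) [[ 0.574638   -0.01581539  0.0875    ]]
(310.96263457884737, 258.06206459784676) [[309.71639622 256.45801027]]
```

{"fn": "arm_command", "kwargs": {
  "travel": [
    [0,0.001,-0.02],
    [0,0.001,-0.036],
    [0,0.001,-0.046],
    [0,0.001,-0.055],
    [0,0.001,-0.062],
    [0,0.001,-0.067],
    [0,0.001,-0.071],
    [0,0.001,-0.075],
    [0,0.001,-0.078],
    [0,0.001,-0.078]
  ],
  "delta_rot": [
    [0,0,0],
    [0,0,0],
    [0,0,0],
    [0,0,0],
    [0,0,0],
    [0,0,0],
    [0,0,0],
    [0,0,0],
    [0,0,0],
    [0,0,0]
  ]
}}

```text
time_s: 12.18
tcp_pos: [0.5724, -0.0164, 0.1275]
eef_rot: [-180.0, -0.0, -4.3]
contact_force: [-0.6, -0.3, -1.0]
gripper_width: 0.0255
gripper_force: 50.0
```

{"fn": "arm_command", "kwargs": {
  "travel": [
    [0,0,-0.002],
    [0,0,-0.003],
    [0,0,-0.003]
  ],
  "delta_rot": [
    [0,0,0],
    [0,0,0],
    [0,0,0]
  ]
}}

```text
time_s: 12.55
tcp_pos: [0.5725, -0.0164, 0.1263]
eef_rot: [-180.0, -0.0, -4.3]
contact_force: [-1.4, 1.3, 2.2]
gripper_width: 0.0257
gripper_force: 50.0
```

Stud1 is at the bottom: the force rose while the commanded depth was reached. I now slide along the long side at 35 mm/s.

{"fn": "arm_command", "kwargs": {
  "travel": [
    [-0.0007,-0.0088,0],
    [-0.0013,-0.0176,0],
    [-0.002,-0.0264,0],
    [-0.0026,-0.0352,0],
    [-0.0033,-0.044,0],
    [-0.004,-0.0528,0],
    [-0.0046,-0.0616,0],
    [-0.0053,-0.0704,0],
    [-0.0059,-0.0792,0],
    [-0.0066,-0.088,0],
    [-0.0073,-0.0968,0],
    [-0.0079,-0.1056,0],
    [-0.0086,-0.1144,0],
    [-0.0092,-0.1232,0],
    [-0.0099,-0.132,0],
    [-0.0106,-0.1408,0],
    [-0.0112,-0.1496,0],
    [-0.0119,-0.1584,0]
  ],
  "delta_rot": [
    [0,0,0],
    [0,0,0],
    [0,0,0],
    [0,0,0],
    [0,0,0],
    [0,0,0],
    [0,0,0],
    [0,0,0],
    [0,0,0],
    [0,0,0],
    [0,0,0],
    [0,0,0],
    [0,0,0],
    [0,0,0],
    [0,0,0],
    [0,0,0],
    [0,0,0],
    [0,0,0]
  ]
}}

```text
time_s: 14.8
tcp_pos: [0.5667, -0.0954, 0.1262]
eef_rot: [-180.0, -0.0, -4.3]
contact_force: [0.3, 6.0, 5.1]
gripper_width: 0.0255
gripper_force: 50.0
```

{"fn": "arm_command", "kwargs": {
  "travel": [
    [-0.0007,-0.0088,0],
    [-0.0013,-0.0176,0],
    [-0.002,-0.0264,0],
    [-0.0026,-0.0352,0],
    [-0.0033,-0.044,0],
    [-0.004,-0.0528,0],
    [-0.0046,-0.0616,0],
    [-0.0053,-0.0704,0],
    [-0.0059,-0.0792,0],
    [-0.0066,-0.088,0],
    [-0.0073,-0.0968,0],
    [-0.0079,-0.1056,0],
    [-0.0086,-0.1144,0],
    [-0.0092,-0.1232,0],
    [-0.0099,-0.132,0],
    [-0.0106,-0.1408,0],
    [-0.0112,-0.149,0],
    [-0.0112,-0.149,0]
  ],
  "delta_rot": [
    [0,0,0],
    [0,0,0],
    [0,0,0],
    [0,0,0],
    [0,0,0],
    [0,0,0],
    [0,0,0],
    [0,0,0],
    [0,0,0],
    [0,0,0],
    [0,0,0],
    [0,0,0],
    [0,0,0],
    [0,0,0],
    [0,0,0],
    [0,0,0],
    [0,0,0],
    [0,0,0]
  ]
}}

```text
time_s: 17.05
tcp_pos: [0.5606, -0.1709, 0.1262]
eef_rot: [180.0, 0.0, -4.3]
contact_force: [0.7, 1.4, 5.2]
gripper_width: 0.0253
gripper_force: 50.0
```

{"fn": "arm_command", "kwargs": {
  "travel": [
    [-0.0088,0.0008,0],
    [-0.0176,0.0016,0],
    [-0.0264,0.0023,0],
    [-0.0352,0.003,0],
    [-0.044,0.0037,0],
    [-0.0528,0.0044,0],
    [-0.0616,0.0051,0],
    [-0.0704,0.0058,0],
    [-0.0792,0.0065,0],
    [-0.088,0.0072,0],
    [-0.0968,0.0079,0],
    [-0.1056,0.0086,0],
    [-0.1144,0.0093,0],
    [-0.1232,0.01,0],
    [-0.132,0.0106,0],
    [-0.132,0.0106,0]
  ],
  "delta_rot": [
    [0,0,0],
    [0,0,0],
    [0,0,0],
    [0,0,0],
    [0,0,0],
    [0,0,0],
    [0,0,0],
    [0,0,0],
    [0,0,0],
    [0,0,0],
    [0,0,0],
    [0,0,0],
    [0,0,0],
    [0,0,0],
    [0,0,0],
    [0,0,0]
  ]
}}

```text
time_s: 19.05
tcp_pos: [0.4938, -0.1648, 0.1261]
eef_rot: [180.0, 0.1, -4.3]
contact_force: [2.2, 1.1, 7.6]
gripper_width: 0.0254
gripper_force: 50.0
```

{"fn": "arm_command", "kwargs": {
  "travel": [
    [0,0,0.02],
    [0,0,0.06],
    [0,0,0.14],
    [0,0,0.2],
    [0.02,-0.08,0.2],
    [0.03,-0.16,0.2],
    [0.03,-0.16,0.2]
  ],
  "delta_rot": [
    [0,0,0],
    [0,0,0],
    [0,0,0],
    [0,0,0],
    [0,0,0],
    [0,0,0],
    [0,0,0]
  ]
}}

```text
time_s: 19.92
tcp_pos: [0.5078, -0.2463, 0.2245]
eef_rot: [-180.0, 0.3, -4.5]
contact_force: [0.1, 0.8, -1.7]
gripper_width: 0.0253
gripper_force: 50.0
```

```bash
python3 look.py scene after 100 360 100 310
```

```text
2.857142857142857
20.025 [ 0.50804685 -0.24475275  0.22484225] [ 0.58927816  0.42812655 -0.3658677 ] 0.02552002113601439
```

View pics/after.png

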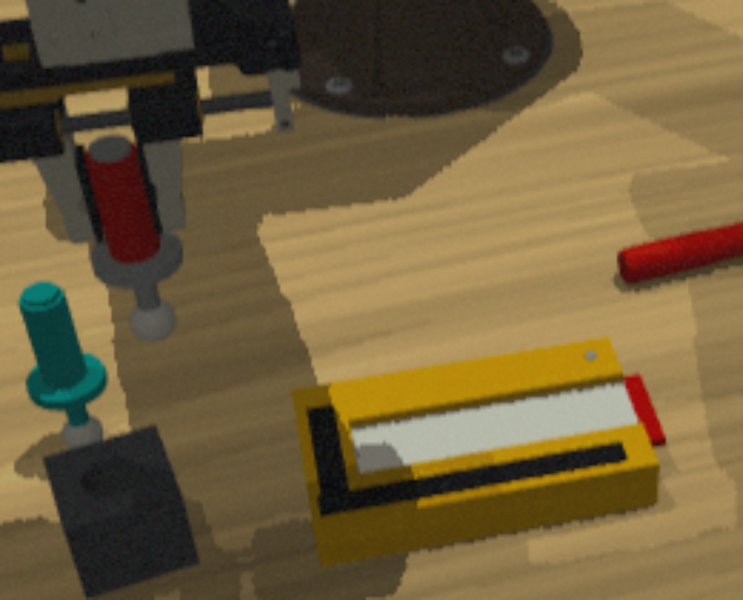

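All studs are down: no orange or blue stands proud on the black L strip. The plate is home, and the tool hangs upright in the jaws with the stand's hole at crop px (110,480). I measure the hole centre.

```bash
python3 - <<'E'
from h import *
import pickle
d=pickle.load(open("d.pkl","rb"));S=d["scene"]
g=cv2.GaussianBlur(cv2.cvtColor(S["img"],cv2.COLOR_RGB2GRAY),(3,3),0)
print(g[252:300:2,112:172:2])
print(cast(S,(138.5,268),.055))
print("hole ring proj for (.5205,-.286):",proj(S,[[.5205+.016*np.cos(a),-.286+.016*np.sin(a),.055] for a in np.arange(0,6.2,1.571)]).round(1).tolist())
E
```

```text
[[146 135 112  95  92  85  90  92  91  89  83  75 109 113  97  75  58  42
   36  39  38  41  84  96  96  98  97  98  99  99]
 [131  97  85  85  85  84  87  89  87  82  68  57  61  48  39  38  39  37
   38  36  37  38  60  97  98  99  98  96  94  93]
 [ 91  86  86  85  85  84  75  66  55  44  39  38  36  35  37  37  38  38
   37  37  39  38  46  88  95  92  92  90  89  88]
 [ 87  86  84  74  65  51  41  38  36  36  36  37  36  37  35  39  38  38
   38  39  38  37  38  71  90  88  89  87  86  87]
 [ 93  83  49  42  39  36  37  37  38  38  38  36  36  35  31  32  35  37
   39  40  40  38  38  57  85  85  85  84  83  84]
 [ 94  89  43  36  37  37  35  38  39  37  32  32  31  31  30  29  30  32
   34  35  37  36  38  41  76  84  83  83  84  84]
 [ 99  98  57  37  37  38  37  38  38  33  28  26  31  31  31  30  31  29
   30  30  33  32  33  34  61  84  85  87  87  88]
 [119  99  71  36  38  37  37  37  33  27  26  28  32  31  31  32  29  32
   32  31  30  29  31  32  41  81  88  88  87  88]
 [152 134 112  46  38  37  38  37  28  23  27  27  30  30  31  31  31  32
   30  31  30  31  31  31 
[... 1339 characters left out ...]
0  27  31
   32  31  30  30  30  28  31  30  30  31  56  70]
 [ 89  90  88  88  87  87  59  30  30  30  29  30  32  31  31  32  32  30
   28  28  30  31  32  31  32  30  31  31  46  67]
 [ 88  89  86  88  86  87  74  34  30  32  30  31  28  31  32  30  31  30
   31  29  30  30  27  31  29  29  28  31  37  65]
 [ 87  85  85  84  83  82  79  41  32  32  30  32  28  29  29  29  31  32
   32  29  27  30  30  33  32  29  30  33  38  62]
 [ 83  82  82  82  82  83  83  58  30  29  30  29  29  29  30  29  28  32
   29  26  28  29  30  31  32  35  45  52  60  64]]
[[ 0.52493133 -0.28660488  0.055     ]]
hole ring proj for (.5205,-.286): [[139.6, 272.8], [148.9, 263.8], [137.7, 259.5], [128.3, 268.4]]
```

The hole centre agrees with the grasp pose to within 1–2 mm. I go over it.

{"fn": "arm_command", "kwargs": {
  "travel": [
    [0.026,-0.086,0],
    [0.026,-0.086,0],
    [0.026,-0.086,-0.06],
    [0.026,-0.086,-0.1],
    [0.026,-0.086,-0.1],
    [0.026,-0.086,-0.1]
  ],
  "delta_rot": [
    [0,0,0],
    [0,0,0],
    [0,0,0],
    [0,0,0],
    [0,0,0],
    [0,0,0]
  ]
}}

```text
time_s: 20.78
tcp_pos: [0.5231, -0.2873, 0.177]
eef_rot: [180.0, -0.0, -4.2]
contact_force: [0.8, 0.3, -2.2]
gripper_width: 0.0252
gripper_force: 50.0
```

```bash
python3 -c "
from plant import r
s=r.get_state();print(s['tcp_pos'],s['eef_rot'],s['contact_force'])"
```

```text
[ 0.52308522 -0.2873218   0.17698219] [ 1.79983196e+02 -2.61337160e-02 -4.22533383e+00] [ 0.83811918  0.26932492 -2.17777981]
```

{"fn": "arm_command", "kwargs": {
  "travel": [
    [-0.003,-0.001,-0.03],
    [-0.003,-0.001,-0.055],
    [-0.003,-0.001,-0.065],
    [-0.003,-0.001,-0.075],
    [-0.003,-0.001,-0.085],
    [-0.003,-0.001,-0.085]
  ],
  "delta_rot": [
    [0,0,0],
    [0,0,0],
    [0,0,0],
    [0,0,0],
    [0,0,0],
    [0,0,0]
  ]
}}

```text
time_s: 21.52
tcp_pos: [0.5212, -0.2883, 0.1332]
eef_rot: [-180.0, 0.0, -4.3]
contact_force: [1.1, 0.1, -0.8]
gripper_width: 0.025
gripper_force: 50.0
```

Tip is about 13 mm inside the hole with no contact. Lowering the rest.

{"fn": "arm_command", "kwargs": {
  "travel": [
    [0,0.001,-0.015],
    [0,0.001,-0.03],
    [0,0.001,-0.045],
    [0,0.001,-0.058],
    [0,0.001,-0.066],
    [0,0.001,-0.07],
    [0,0.001,-0.072],
    [0,0.001,-0.072]
  ],
  "delta_rot": [
    [0,0,0],
    [0,0,0],
    [0,0,0],
    [0,0,0],
    [0,0,0],
    [0,0,0],
    [0,0,0],
    [0,0,0]
  ]
}}

```text
time_s: 22.52
tcp_pos: [0.5214, -0.2878, 0.0977]
eef_rot: [180.0, -0.0, -4.3]
contact_force: [0.2, -0.3, -0.8]
gripper_width: 0.0254
gripper_force: 50.0
```

{"fn": "arm_command", "kwargs": {
  "travel": [
    [0,0,-0.001],
    [0,0,-0.002],
    [0,0,-0.003],
    [0,0,-0.003]
  ],
  "delta_rot": [
    [0,0,0],
    [0,0,0],
    [0,0,0],
    [0,0,0]
  ]
}}

```text
time_s: 23.02
tcp_pos: [0.5214, -0.2879, 0.0965]
eef_rot: [180.0, -0.0, -4.3]
contact_force: [-1.4, 1.2, 4.7]
gripper_width: 0.0251
gripper_force: 50.0
```

The collar is resting on the block. I release and rise.

{"fn": "arm_command", "kwargs": {
  "travel": [
    [0,0,0],
    [0,0,0],
    [0,0,0],
    [0,0,0],
    [0,0,0],
    [0,0,0],
    [0,0,0],
    [0,0,0.03],
    [0,0,0.07],
    [0,0,0.12],
    [0,0,0.2],
    [0,0,0.3],
    [0,0,0.3],
    [0,0.1,0.3],
    [0,0.2,0.3],
    [0,0.35,0.3],
    [0,0.45,0.3],
    [0,0.45,0.3]
  ],
  "delta_rot": [
    [0,0,0],
    [0,0,0],
    [0,0,0],
    [0,0,0],
    [0,0,0],
    [0,0,0],
    [0,0,0],
    [0,0,0],
    [0,0,0],
    [0,0,0],
    [0,0,0],
    [0,0,0],
    [0,0,0],
    [0,0,0],
    [0,0,0],
    [0,0,0],
    [0,0,0],
    [0,0,0]
  ],
  "grip": 1
}}

```text
time_s: 25.28
tcp_pos: [0.5213, -0.0592, 0.2468]
eef_rot: [-180.0, -0.1, -4.0]
contact_force: [-0.2, 0.1, -0.7]
gripper_width: 0.0875
gripper_force: 0.0
```

```bash
python3 look.py scene final 80 380 190 310;  python3 - <<'E'
from h import *
import pickle
S=pickle.load(open("d.pkl","rb"))["scene"];q=pts(mask(S,RED,s=120,v=40,box=(310,350,220,265)))
y=(cast(S,q,.026)[:,:2]-[.5236,-.0671])@[.075,.9972]; print(len(q),y.min(),y.max())
print("orange px",len(pts(mask(S,OR,s=150,box=(195,325,210,305)))))
E
```

```text
2.6666666666666665
25.375 [ 0.52125258 -0.06205747  0.24649376] [ 0.04520427  0.01435147 -0.47951249] 0.08752426039064636
147 0.08570574883455861 0.09752180129263478
orange px 7
```

View pics/final.png

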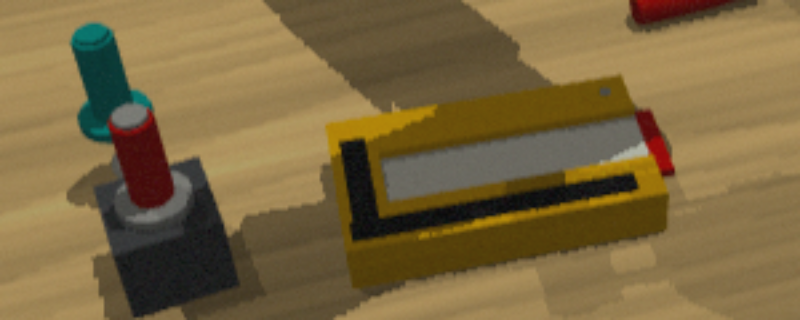

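The tool is upright in its stand (crop px 145,180), the plate is home, all studs are flush along the black L, and the robot is clear.

```bash
python3 -c "
from plant import close_job
print(close_job())"
```

```text
the job is handed in; nothing more can be done
None
```

The job is handed in: the label plate is fully home, all 11 studs were pressed down in order at about 3.5 cm/s and look flush, and the seam tool is back upright in its stand, all done in about 25 s of the 70 s allowed.

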